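# Hang the ink spatulas on the sloped drying rack and lock the keeper

## Task

Hang the loose yellow and red ink spatulas on the drying rack, each with its eye on the peg of its own colour, lying flat on the board with the blade hanging down the slope. Once both hang there, press the red-padded lever at the rack's end down until it snaps over and stays down, so that the keeper bar closes over the handles. Leave the blue and green spatulas hanging and do not disturb the other things on the table.

Things in the scene. Friction and masses are not known exactly. Their poses are not given: they have to be found in the camera images.
- rack: sloped plywood drying rack, fixed. Origin: on the table under the board's centre; x level, towards the high side, y along the row of 4 pegs (78 mm apart), z vertical. Board 330 mm wide (y), 240 mm up the slope, face 40 deg from level: from x = -90, z = 25 mm (low edge) to x = 94, z = 179 mm; its normal is (-sin 40, 0, cos 40) deg.
- keeper_rod (a point): middle of the keeper bar, a steel rod 304 mm long along the rack's y on two end arms hinged at the board's upper edge. At the start it stands open, behind and above the row of pegs (80 mm up-slope of them, 90 mm off the face). The lever swings it over: closed, it lies across the handles just below the pegs, 30 mm off the face.
- peg_yellow: yellow peg with a yellow tag on the board just above it, 10 mm diameter, standing 43 mm out square to the rack's sloped face (leaning 40 degrees from vertical towards the robot). Origin: its foot, on the board's face. Axes as the rack's (yaw only). Empty at the start.
- peg_red: red peg with a red tag on the board just above it, 10 mm diameter, standing 43 mm out square to the rack's sloped face (leaning 40 degrees from vertical towards the robot). Origin: its foot, on the board's face. Axes as the rack's (yaw only). Empty at the start.
- peg_blue: blue peg with a blue tag on the board just above it, 10 mm diameter, standing 43 mm out square to the rack's sloped face (leaning 40 degrees from vertical towards the robot). Origin: its foot, on the board's face. Axes as the rack's (yaw only).
- peg_green: green peg with a green tag on the board just above it, 10 mm diameter, standing 43 mm out square to the rack's sloped face (leaning 40 degrees from vertical towards the robot). Origin: its foot, on the board's face. Axes as the rack's (yaw only).
- spatula_yellow: loose ink spatula, yellow handle, steel blade, 190 mm long, flat on the table at the start. Origin: underside, mid-handle (grip here); x towards the eye, z up. Handle 24 wide, 18 thick, x -35 to 45 mm; eye ring centred at x = 62, hole 22, outside 42, 12 mm thick; blade 50 wide, 4 thick, x -107 to -28 mm. Underside in one plane. 75 to 155 g.
- yellow_eye (a point): centre of the eye hole of the yellow spatula, at half its thickness (x = 62, z = 6 mm in the spatula's frame)
- yellow_blade (a point): middle of the blade's end edge of the yellow spatula (x = -105, z = 2 mm)
- peg_yellow_seat (a point): point on the yellow peg's axis 6 mm off the board's face, where the eye's centre comes when the spatula lies flat on the board (a few mm below it when it hangs)
- spatula_red: loose ink spatula, red handle, steel blade, 190 mm long, flat on the table at the start. Origin: underside, mid-handle (grip here); x towards the eye, z up. Handle 24 wide, 18 thick, x -35 to 45 mm; eye ring centred at x = 62, hole 22, outside 42, 12 mm thick; blade 50 wide, 4 thick, x -107 to -28 mm. Underside in one plane. 75 to 155 g.
- red_eye (a point): centre of the eye hole of the red spatula, at half its thickness (x = 62, z = 6 mm in the spatula's frame)
- red_blade (a point): middle of the blade's end edge of the red spatula (x = -105, z = 2 mm)
- peg_red_seat (a point): point on the red peg's axis 6 mm off the board's face, where the eye's centre comes when the spatula lies flat on the board (a few mm below it when it hangs)
- spatula_blue: the same kind of spatula with blue handle, already hanging on the blue peg, flat on the board, blade down the slope. Origin: centre of its eye on its underside; axes as the rack's (yaw only).
- spatula_green: the same kind of spatula with green handle, already hanging on the green peg, flat on the board, blade down the slope. Origin: centre of its eye on its underside; axes as the rack's (yaw only).
- lever (a joint): sprung lever at the rack's right end, hinged at point lever_hinge about the rack's y: 0 = up, as at the start (arm points to the robot and 22 degrees up), grows as it is pressed down, 0.7 rad = fully down. The spring resists (about 8 N at the pad) up to 0.5 rad, then snaps over and holds it down at 0.7. It turns the keeper bar with it.
- lever_pad (a point): centre of the lever's red finger pad (45 mm along x, 36 mm wide, 14 mm thick), 120 mm from the hinge
- lever_hinge (a point): the lever's hinge axis (rack local x = 65, y = -235, z = 78 mm)
- ink_tub: green open ink tub, 68 mm across, 48 mm tall; origin under its centre
- spray_bottle: white bottle with red cap, 64 mm across, 190 mm tall; origin under its centre
- ink_can: black ink can, 90 mm across, 100 mm tall; origin under its centre
- tape_roll: blue roll of tape lying flat, 100 mm across, 36 mm tall; origin under its centre
- squeegee: wooden squeegee 200 mm long along y, 60 mm wide, 26 mm tall, with a green blade on its +x side; origin under its wooden bar
Mind the look-alikes: they are no part of the job. Leave any turquoise look-alike of the spatula_red alone. Leave any purple look-alike of the spatula_yellow alone.

How it is judged:
By the outcome, as a careful person would: the job done as asked, in the order asked, and still so for the second after the job is handed in, with the robot touching nothing.
It also fails if it takes over 72 s, if anything falls off the work surface, if the arm or the gripper's body presses on something with over 40 N, if the wrist force passes 120 N, or if a joint passes its speed limit or range.

## Robot

A 6-joint arm with a two-finger parallel gripper is mounted at the origin on the work surface. World frame = base frame: x ahead of the robot, y to its left, z up, the work surface at z = 0. Lengths are in m, angles in rad, forces in N, time in s.
With the tool pointing down it reaches from about 0.25 to 0.725 m from the base axis. Payload 4 kg.
Tool frame: the origin (TCP) lies midway between the tips of the shut fingers; the grasp point (between the pads) lies 19 mm behind it (bot.grip_depth is the distance from the TCP to the grasp point, in m); z points along the fingers, y is the line along which they close (so a half turn about z gives the same grasp; the last joint's range is limited). The gripper opens to 85 mm and grips with 20 to 120 N. Pads are 22 mm wide; open, the fingers measure 114 mm over their backs; the gripper's body (76 mm by 85 mm) begins 54 mm behind the grasp point. The pads swing forward as they close: fully open they stand 13 mm farther back than shut.
Start: joints at [1.226, 0.241, 0.005, 1.335, 0, 1.571], TCP at [0.169, 0.471, 0.209] pointing down, gripper open.
Joint ranges: [-2.72, 2.72], [-1.05, 1.87], [-1.09, 1.28], [-1.99, 2.15], [-1.42, 1.44], [-3.14, 3.14]. Speed limits (rad/s): [2.79, 2.79, 3.14, 3.14, 3.14, 3.14].

## Interface

Orientations are given as a unit quaternion [x, y, z, w].
In Python, from workcell import bot gives the robot as it stands.
- The arm moves only by the shell command python3 -m creep 'ROWS'. ROWS is JSON, one flat list of numbers, 5 for each row, row after row: the shift along the world's x, y, z in m, then the turn about the world's z in rad, then the finger opening in m, from 0 to 0.0854. In form: [x, y, z, twist, claw, x, y, z, twist, claw, ...]. A call has 1 to 10 rows; each row is the pose to reach, as a shift and turn from the pose commanded when the call began; what a row does not reach only later rows make up. A row lasts 1/12 s, in which the tool goes at most 41.7 mm and 7.16 degrees, less where a joint would pass 70% of its speed; a pose out of reach is approached as far as the arm can. A call with a gripper value outside its range is refused whole. The fingers move at their own pace and stop on an object; the grip force is fixed at half the most. Time passes only in rows, so rows that repeat a pose let the fingers close. It gives the time, the measured TCP pose, the force, the opening and the grip force at its end, in the units of the state.
- bot.get_obs(): the state, without advancing time (a new reading comes with each control period).
- bot.camera(name): name is "side" or "top"; returns a dict with "pixels" (384x512x3 uint8, red, green, blue), "camera_matrix" (3x3 intrinsics, pixels), "extrinsics" (4x4, takes a point from world to camera coordinates). Camera axes: x right, y down, z forward; pixel columns grow to the right and rows downward; lengths in m; the calibration is good to about 2 mm. A picture is of the moment at which its call begins. There is no depth.
- bot.job_done(): hands the job in; it is judged then, once.
Trained networks look in the newest picture that a camera, given by its name, has taken for a name from the list of things; names that differ only in an ending like _2 or _b are one class to them, and where a whole thing is asked for, a point or a joint stands for the part that bears it (a point fixed in the world has none). Each returns a list of dicts, best first, with "score" (0 to 1); they miss things now and then, are a little off and sometimes report something else, mostly with a low value. They report only what shows in the picture. A call takes as long as a camera call. They do not tell look-alikes from the thing itself.
- bot.look_for(camera, thing): "centre" ([column, row] as shares, 0 to 1, of the picture: columns of its width, rows of its height, amid what is visible of it).
- bot.place_of(camera, thing): "centre" ([column, row] as shares, 0 to 1, of the picture: columns of its width, rows of its height: a listed point, or the origin of a listed thing).
The state is a dict: "clock": time; "joint_pos": joint angles; "joint_vel": joint speeds; "tau": joint torques, N m; "eef_pos": TCP position; "tool_rot": TCP orientation; "ft_force": force on the tool from outside, world axes, zero at the start; "ft_torque": the same for the moment, N m; "grip_width": finger opening in m; "grasp_force": force on a finger pad.
Only numpy, scipy, OpenCV 4.12 (cv2) and the standard library are available. Lean on these libraries where they do the work, as an engineer would, in place of code of your own. Each camera call takes 0.05 s, during which the arm holds its last target. There are 200 camera calls.

## Working session

There is one attempt and no reset: what is moved stays moved. The work goes in short steps, Python scripts to look and compute and a shell command to move; the robot and the scene stay as the last step left them, time stands still between calls to the robot, and variables do not carry over. Pictures are saved under pics/ and viewed, at most 10 in all, crops included, and the job is handed in when it is done.

```bash
mkdir -p pics; ls
python3 - <<'E'
from workcell import bot
import cv2
for n in("side","top"):
    c=bot.camera(n); cv2.imwrite(f"pics/{n}0.png",c["pixels"][:,:,::-1])
    print(c["camera_matrix"],c["extrinsics"])
o=bot.get_obs();print(o)
E
```

```text
pics
[[415.9060949    0.         261.40826443]
 [  0.         415.9060949  194.44555999]
 [  0.           0.           1.        ]] [[ 7.88529885e-01 -6.14996417e-01  1.64604295e-04 -3.60200766e-01]
 [-4.71919191e-01 -6.05252155e-01 -6.41063262e-01  3.23636548e-01]
 [ 3.94351237e-01  5.05419861e-01 -7.67488024e-01  1.29090235e+00]
 [ 0.00000000e+00  0.00000000e+00  0.00000000e+00  1.00000000e+00]]
[[353.54103633   0.         250.65517378]
 [  0.         353.54103633 190.65311557]
 [  0.           0.           1.        ]] [[ 0.0227339  -0.99965799  0.01292571 -0.01641044]
 [-0.99250986 -0.02411985 -0.11975979  0.47722507]
 [ 0.12003059 -0.01010629 -0.99271875  1.11457586]
 [ 0.          0.          0.          1.        ]]
{'clock': 0.1, 'joint_pos': array([ 1.22598074e+00,  2.41345267e-01,  3.86508547e-03,  1.33521874e+00,
       -1.24201708e-05,  1.57076476e+00]), 'joint_vel': array([ 0.00025488,  0.00012664,  0.00462963,  0.00050841,  0.00083339,
       -0.00082406]), 'tau': array([-1.30113778e-03, -3.73137653e+01,  2.53010523e+01,  1.08704579e-02,
       -7.30554143e-05, -7.10738050e-06]), 'eef_pos': array([0.16880822, 0.46999077, 0.20820056]), 'tool_rot': array([ 1.71539312e-01,  9.85176816e-01, -9.38257803e-04, -1.57096722e-04]), 'ft_force': array([0.4309706 , 1.65360981, 0.76058842]), 'ft_torque': array([-0.04912335, -0.00423785, -0.01949833]), 'grasp_force': 0.0, 'grip_width': 0.08572994534631961}
```

View pics/side0.png

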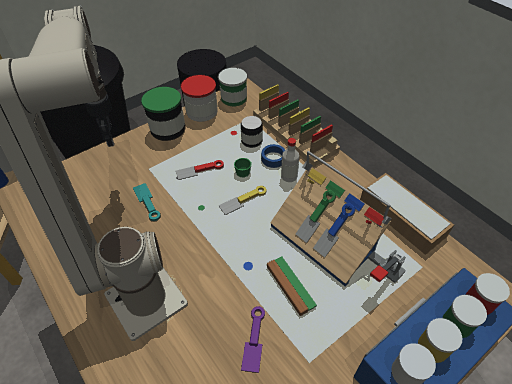

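View pics/top0.png

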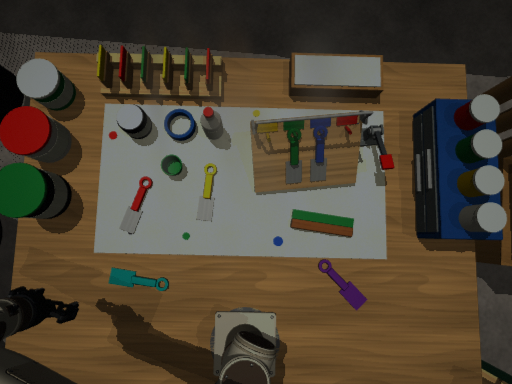

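```bash
cat > h.py <<'E'
from workcell import bot
import numpy as np, cv2
C={}
def shoot():
    for n in("side","top"):
        c=bot.camera(n);K=c["camera_matrix"];E=c["extrinsics"];C[n]=(c["pixels"],K,E,K@E[:3])
def px(n,t,f="place_of",k=3):
    return [(round(d["centre"][0]*512,1),round(d["centre"][1]*384,1),round(d["score"],2)) for d in getattr(bot,f)(n,t)[:k]]
def tri(ps,pt):
    X=cv2.triangulatePoints(C["side"][3],C["top"][3],np.array(ps[:2],float).reshape(2,1),np.array(pt[:2],float).reshape(2,1))[:,0]
    X=X[:3]/X[3]; return X
def proj(n,X):
    q=C[n][3]@np.r_[X,1];return q[:2]/q[2]
def onz(n,p,z):
    _,K,E,_=C[n];R=E[:3,:3];c=-R.T@E[:3,3];d=R.T@np.linalg.inv(K)@np.r_[p[:2],1];return c+d*(z-c[2])/d[2]
E
python3 - <<'E'
from h import *
np.set_printoptions(precision=4,suppress=True)
shoot()
for t in "rack keeper_rod peg_yellow peg_red peg_blue peg_green peg_yellow_seat peg_red_seat spatula_yellow yellow_eye yellow_blade spatula_red red_eye red_blade spatula_blue spatula_green lever_pad lever_hinge ink_tub spray_bottle ink_can tape_roll squeegee".split():
    s=px("side",t);p=px("top",t)
    print(t,s,p,[tri(s[0],p[0]) if s and p else None])
E
```

```text
rack [(319.5, 237.5, 0.97)] [(300.9, 162.9, 0.62), (202.4, 219.2, 0.49)] [array([ 0.5764, -0.1701,  0.0112])]
keeper_rod [(343.7, 180.3, 0.8), (250.4, 137.5, 0.26), (369.4, 226.7, 0.22)] [(314.4, 119.4, 0.72)] [array([ 0.644 , -0.1674,  0.2562])]
peg_yellow [(273.7, 160.6, 0.65), (314.0, 185.4, 0.5)] [(266.2, 133.1, 0.55)] [array([ 0.5385, -0.0166,  0.3077])]
peg_red [(371.6, 226.0, 0.45)] [(349.5, 126.8, 0.63)] [array([ 0.6624, -0.2945,  0.1423])]
peg_blue [(351.2, 206.6, 0.69)] [(317.8, 129.0, 0.69)] [array([ 0.6581, -0.2024,  0.1481])]
peg_green [(332.7, 195.8, 0.43), (394.4, 256.8, 0.34)] [(292.1, 130.1, 0.58), (143.4, 183.1, 0.17)] [array([ 0.6547, -0.1266,  0.1339])]
peg_yellow_seat [(313.0, 179.9, 0.44), (178.5, 175.5, 0.23)] [(322.2, 127.2, 0.71)] [array([ 0.561 , -0.1553,  0.3244])]
peg_red_seat [(350.4, 206.9, 0.61)] [(344.5, 127.5, 0.68)] [array([ 0.615 , -0.2453,  0.2342])]
spatula_yellow [(253.2, 332.3, 0.83), (246.1, 199.3, 0.56)] [(209.0, 186.5, 0.8), (336.2, 281.4, 0.73), (316.0, 117.9, 0.59)] [array([ 0.7324,  0.4011, -2.204 ])]
yellow_eye [(261.4, 190.7, 0.95), (255
[... 881 characters left out ...]
 0.52)] [(385.4, 161.7, 0.97), (174.5, 165.5, 0.48)] [array([ 0.5709, -0.4117,  0.1248])]
lever_hinge [(395.7, 254.5, 0.69)] [(375.6, 129.7, 0.91)] [array([ 0.6752, -0.3943,  0.0884])]
ink_tub [(244.4, 170.2, 0.55)] [(174.7, 164.9, 0.63)] [array([0.5626, 0.2474, 0.0053])]
spray_bottle [(287.3, 173.7, 0.72)] [(214.8, 130.3, 0.85)] [array([0.677 , 0.119 , 0.0191])]
ink_can [(250.2, 138.7, 0.87)] [(140.8, 124.8, 0.68), (302.6, 160.7, 0.44)] [array([0.6879, 0.3678, 0.015 ])]
tape_roll [(173.7, 176.0, 0.71), (274.8, 160.0, 0.58)] [(182.3, 127.9, 0.7), (270.4, 134.7, 0.37)] [array([0.399 , 0.1783, 0.299 ])]
squeegee [(286.7, 287.2, 0.69)] [(319.6, 225.7, 0.91)] [array([ 0.3723, -0.2369, -0.0062])]
```

The side view shows loose spatulas with a red handle at (200,170), yellow at (243,200), turquoise at (147,201) and purple at (253,340). In the top view they are at (137,203), (208,190), (138,280) and (342,284). Red and yellow are the ones meant, because their colour matches the text. Turquoise and purple are the look-alikes. The peg order from left to right is yellow, green, blue, red. I'll check this in one crop while fitting the poses.

```bash
cat > fit.py <<'E'
from h import *
from scipy.optimize import least_squares
np.set_printoptions(precision=4,suppress=True)
T=np.tan(np.radians(40));s4,c4=np.sin(np.radians(40)),np.cos(np.radians(40))
def rackpts(p):
    x,y,w,u=p; z=.025+(u+.09)*T
    L={"rack":(0,0,0),"lever_hinge":(.065,-.235,.078),"lever_pad":(.065-.12*np.cos(.384),-.235,.078+.12*np.sin(.384)),
     "keeper_rod":(u+.08*c4-.09*s4,0,z+.08*s4+.09*c4)}
    for n,k in zip(("yellow","green","blue","red"),(.117,.039,-.039,-.117)):
        L["peg_"+n]=(u,k,z)
        L["peg_%s_seat"%n]=(u-.006*s4,k,z+.006*c4); L["tip_"+n]=(u-.043*s4,k,z+.043*c4)
    R=np.array([[np.cos(w),-np.sin(w),0],[np.sin(w),np.cos(w),0],[0,0,1]])
    return {n:R@v+[x,y,0] for n,v in L.items()}
def spat(p):
    x,y,z,w=p;d=np.array([np.cos(w),np.sin(w),0])
    o=np.array([x,y,z]);return {"o":o,"eye":o+.062*d+[0,0,.006],"blade":o-.105*d+[0,0,.002]}
def fit(f,p0,names,gate=14):
    D={(n,c):px(c,t,k=5) for n,t in names.items() for c in("side","top")}
    p=np.array(p0,float)
    for g in (gate,gate*.6):
        P=f(p);obs=[]
        for (n,c),l in D.items():
            l=[q for q in l if np.hypot(*(proj(c,P[n])-q[:2]))<g]
            if l: obs.append((n,c,min(l,key=lambda q:np.hypot(*(proj(c,P[n])-q[:2])))))
        r=lambda p:np.concatenate([proj(c,f(p)[n])-q[:2] for n,c,q in obs])
        p=least_squares(r,p,loss="soft_l1",x_scale=[.01,.01,.01,.05] if len(p)==4 else 1).x
    print(p,[(n,c,(proj(c,f(p)[n])-q[:2]).round(1).tolist()) for n,c,q in obs]);return p
E
python3 - <<'E'
from fit import *
shoot()
R=fit(rackpts,[.6,-.17,0,.055],{n:n for n in rackpts([0,0,0,0]) if n[:3]!="tip" and n not in("peg_blue_seat","peg_green_seat")})
print({k:v for k,v in rackpts(R).items() if k[:3]!='rac'})
Y=fit(spat,[.5,.13,0,-.05],{"o":"spatula_yellow","eye":"yellow_eye","blade":"yellow_blade"})
D=fit(spat,[.46,.33,0,-.4],{"o":"spatula_red","eye":"red_eye","blade":"red_blade"})
im=C["side"][0][:,:,::-1].copy()
im=im[130:290,165:415];im=cv2.resize(im,None,fx=3,fy=3,interpolation=2)
def dot(X,c):
    q=(proj("side",X)+.5-[165,130])*3;cv2.circle(im,tuple(int(v) for v in q),3,c,-1)
for X in rackpts(R).values(): dot(X,(255,0,255))
for S in(Y,D):
    for X in spat(S).values(): dot(X,(255,255,0))
t=C["top"][0][:,:,::-1].copy()[100:240,110:400]
t=cv2.resize(t,None,fx=2.7,fy=2.7,interpolation=2)
for X in [*rackpts(R).values(),*spat(Y).values(),*spat(D).values()]:
    q=(proj("top",X)+.5-[110,100])*2.7;cv2.circle(t,tuple(int(v) for v in q),2,(255,0,255),-1)
cv2.imwrite("pics/c1.png",im);cv2.imwrite("pics/c2.png",t)
E
```

```text
[ 0.5831 -0.1745  0.1219  0.0603] [('rack', 'side', [1.3, 1.8]), ('rack', 'top', [-0.4, -0.2]), ('lever_hinge', 'side', [0.7, 1.7]), ('lever_hinge', 'top', [1.4, -0.6]), ('lever_pad', 'side', [-3.4, -2.1]), ('lever_pad', 'top', [1.3, -0.3]), ('keeper_rod', 'side', [-1.2, -3.5]), ('keeper_rod', 'top', [-0.9, -2.8]), ('peg_yellow', 'side', [-0.8, -0.1]), ('peg_yellow', 'top', [3.3, -1.1]), ('peg_yellow_seat', 'side', [0.2, -1.0]), ('peg_yellow_seat', 'top', [-2.5, 1.0]), ('peg_green', 'side', [-2.9, -0.2]), ('peg_green', 'top', [2.4, -0.2]), ('peg_blue', 'side', [-3.6, 1.9]), ('peg_blue', 'top', [3.7, 0.5]), ('peg_red', 'side', [-2.4, -3.4]), ('peg_red', 'top', [0.0, -0.6]), ('peg_red_seat', 'side', [1.9, 2.3]), ('peg_red_seat', 'top', [-0.3, 0.6])]
{'lever_hinge': array([ 0.6762, -0.3999,  0.078 ]), 'lever_pad': array([ 0.5658, -0.4134,  0.123 ]), 'keeper_rod': array([ 0.6464, -0.1668,  0.2715]), 'peg_yellow': array([ 0.6287, -0.0511,  0.1511]), 'peg_yellow_seat': array([ 0.6249, -0.0515,  0.1557]), 'tip_yellow': array([ 0.6013, -0.0544,  0.1841]), 'peg_green': array([ 0.6382, -0.1285,  0.1511]), 'peg_green_seat': array([ 0.6344, -0.129 ,  0.1557]), 'tip_green': array([ 0.6108, -0.1318,  0.1841]), 'peg_blue': array([ 0.6477, -0.2059,  0.1511]), 'peg_blue_seat': array([ 0.6439, -0.2064,  0.1557]), 'tip_blue': array([ 0.6203, -0.2093,  0.1841]), 'peg_red': array([ 0.6572, -0.2833,  0.1511]), 'peg_red_seat': array([ 0.6534, -0.2838,  0.1557]), 'tip_red': array([ 0.6298, -0.2867,  0.1841])}
[ 0.4991  0.1386 -0.0155 -0.098 ] [('o', 'side', [1.5, 3.1]), ('o', 'top', [-0.0, 0.5]), ('eye', 'side', [-1.2, -0.5]), ('eye', 'top', [-0.0, 0.7]), ('blade', 'side', [0.4, -1.4]), ('blade', 'top', [0.0, -0.6])]
[ 0.4383  0.3599  0.0029 -0.2863] [('o', 'side', [-4.2, 0.8]), ('o', 'top', [-1.9, 1.7]), ('eye', 'side', [2.7, 0.5]), ('eye', 'top', [0.1, -4.5]), ('blade', 'side', [0.4, -2.6]), ('blade', 'top', [0.7, 0.3])]
```

View pics/c1.png

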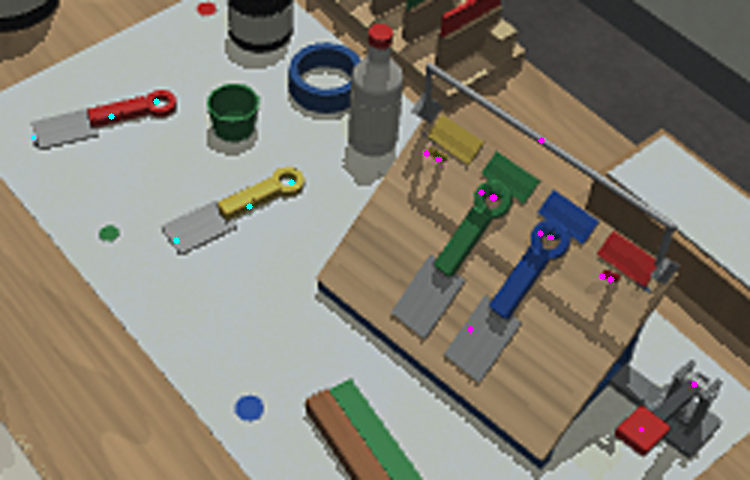

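View pics/c2.png

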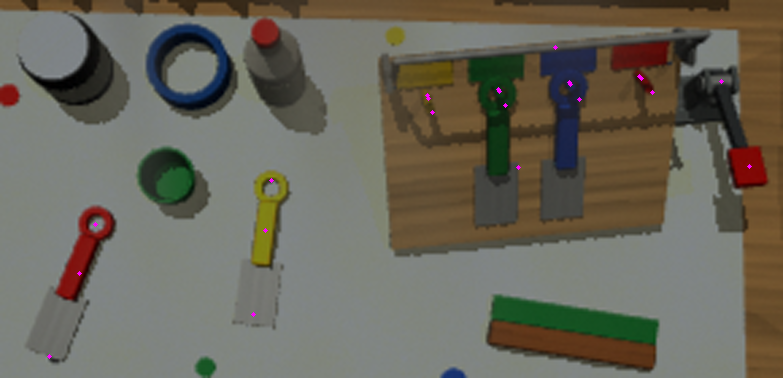

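The crops confirm the loose yellow (crop 250,205) and red (crop 110,115) spatulas on the mat. The rack fit is right to within a few pixels. I'll refine it with the board's corners, and refine the spatulas from their colour masks.

```bash
cat > sil.py <<'E'
from fit import *
from scipy.optimize import minimize
def mask(c,col):
    h=cv2.cvtColor(C[c][0],cv2.COLOR_RGB2HSV).astype(int)
    m=(h[...,1]>150)&(h[...,2]>70)
    return m&((abs(h[...,0]-27)<7) if col=="yellow" else ((h[...,0]<8)|(h[...,0]>172)))
a=np.linspace(0,2*np.pi,24,endpoint=False)
def tmpl(p,c,off,S=4):
    x,y,w,z0=p;M=np.zeros((100*S,100*S),np.uint8)
    def P(q):
        q=np.array([(*v,0) if len(v)==2 else v for v in q]);X=np.c_[x+np.cos(w)*q[:,0]-np.sin(w)*q[:,1],y+np.sin(w)*q[:,0]+np.cos(w)*q[:,1],q[:,2]+z0]
        h=np.c_[X,np.ones(len(X))]@C[c][3].T
        return np.round((h[:,:2]/h[:,2:]+.5-off)*S).astype(np.int32)
    ring=[(.062+.021*np.cos(t),.021*np.sin(t),z) for t in a for z in(0,.012)]
    cv2.fillConvexPoly(M,cv2.convexHull(P(ring)),1)
    H=[np.zeros_like(M) for _ in(0,1)]
    for h,z in zip(H,(0,.012)): cv2.fillConvexPoly(h,cv2.convexHull(P([(.062+.011*np.cos(t),.011*np.sin(t),z) for t in a])),1)
    M[(H[0]&H[1])>0]=0
    cv2.fillConvexPoly(M,cv2.convexHull(P([(u,v,z) for u in(-.035,.045) for v in(-.012,.012) for z in(0,.018)])),1)
    return cv2.GaussianBlur(M.astype(np.float32),(0,0),S*.5)
def silfit(p0,col,freez=False):
    o={}
    for c in C:
        q=proj(c,[p0[0],p0[1],0]).astype(int)-50
        o[c]=(q,cv2.GaussianBlur(cv2.resize(mask(c,col)[q[1]:q[1]+100,q[0]:q[0]+100].astype(np.float32),(400,400),interpolation=0),(0,0),2))
    f=lambda p:sum(((tmpl(np.r_[p,0][:4],c,q)-m)**2).sum() for c,(q,m) in o.items())/16
    n=4 if freez else 3
    s=np.array([p0[:n]]+[np.array(p0[:n])+d for d in np.diag([.008,.008,.1,.008])[:n,:n]])
    r=minimize(f,p0[:n],method="Nelder-Mead",options=dict(initial_simplex=s,xatol=1e-4,fatol=.05));return r.x,r.fun,{c:m.sum()/16 for c,(q,m) in o.items()}
E
python3 - <<'E'
from sil import *
shoot()
for fz in(0,1):
    print(silfit([.498,.138,-.098,0],"yellow",fz),silfit([.44,.358,-.3,0],"red",fz))
K=dict(side={"ll":(318,283),"lr":(542,459)},top={"ll":(392,250),"lr":(662,231)})
ext={"ll":(-.09,.165,.025),"lr":(-.09,-.165,.025)}
names=[n for n in rackpts([0,0,0,0]) if n[:3]!="tip" and n not in("peg_blue_seat","peg_green_seat")]
D={(n,c):px(c,n,k=5) for n in names for c in("side","top")}
def full(p):
    P=rackpts(p);w=p[2];R=np.array([[np.cos(w),-np.sin(w),0],[np.sin(w),np.cos(w),0],[0,0,1]])
    for k,v in ext.items():P[k]=R@v+[p[0],p[1],0]
    return P
p=np.array([.583,-.1745,.11,.06])
P=full(p);obs=[]
for (n,c),l in D.items():
    l=[q for q in l if np.hypot(*(proj(c,P[n])-q[:2]))<7]
    if l: obs.append((n,c,np.array(min(l,key=lambda q:np.hypot(*(proj(c,P[n])-q[:2])))[:2]),1))
for k,q in K["side"].items():obs.append((k,"side",np.array(q)/3-.5+[165,130],2))
for k,q in K["top"].items():obs.append((k,"top",np.array(q)/2.7-.5+[110,100],2))
r=lambda p:np.concatenate([w*(proj(c,full(p)[n])-q) for n,c,q,w in obs])
p=least_squares(r,p,loss="soft_l1",x_scale=[.01,.01,.05,.01]).x
print(p,[(n,c,(proj(c,full(p)[n])-q).round(1).tolist()) for n,c,q,w in obs]);print(full(p))
t=np.hstack([cv2.resize(C[c][0][y:y+h,x:x+w,::-1],None,fx=5.5,fy=5.5,interpolation=0) for c,x,y,w,h in(("side",300,160,70,100),("top",250,110,70,100))])
E
```

```text
(array([ 0.4893,  0.1371, -0.0987]), np.float64(131.71839904785156), {'side': np.float32(90.0), 'top': np.float32(233.00002)}) (array([ 0.4424,  0.3648, -0.3556]), np.float64(134.95269775390625), {'side': np.float32(142.0), 'top': np.float32(235.0)})
(array([ 0.4898,  0.1386, -0.1048, -0.0052]), np.float64(126.92648315429688), {'side': np.float32(90.0), 'top': np.float32(233.00002)}) (array([ 0.4422,  0.3642, -0.3411, -0.0001]), np.float64(134.30731201171875), {'side': np.float32(142.0), 'top': np.float32(235.0)})
[ 0.5863 -0.1745  0.1173  0.0597] [('rack', 'side', [4.0, 0.5]), ('rack', 'top', [-0.3, 2.2]), ('lever_hinge', 'side', [-2.1, 0.2]), ('lever_hinge', 'top', [2.3, -0.1]), ('lever_pad', 'side', [-0.9, 0.7]), ('lever_pad', 'top', [3.6, 0.0]), ('keeper_rod', 'side', [0.1, -4.4]), ('keeper_rod', 'top', [-0.4, -3.7]), ('peg_yellow', 'side', [-2.5, -1.1]), ('peg_yellow', 'top', [3.1, 1.5]), ('peg_yellow_seat', 'side', [-2.5, -0.7]), ('peg_yellow_seat', 'top', [-2.5, -0.3]), ('peg_green', 'side', [-0.3, -1.5]), ('peg_green', 'top', [-0.7, 0.1]), ('peg_blue', 'side', [-1.5, 0.7]), (
[... 471 characters left out ...]
71,  0.271 ]), 'peg_yellow': array([ 0.6319, -0.0513,  0.1507]), 'peg_yellow_seat': array([ 0.6281, -0.0517,  0.1552]), 'tip_yellow': array([ 0.6045, -0.0545,  0.1836]), 'peg_green': array([ 0.641 , -0.1288,  0.1507]), 'peg_green_seat': array([ 0.6372, -0.1292,  0.1552]), 'tip_green': array([ 0.6136, -0.132 ,  0.1836]), 'peg_blue': array([ 0.6502, -0.2062,  0.1507]), 'peg_blue_seat': array([ 0.6463, -0.2067,  0.1552]), 'tip_blue': array([ 0.6227, -0.2095,  0.1836]), 'peg_red': array([ 0.6593, -0.2837,  0.1507]), 'peg_red_seat': array([ 0.6555, -0.2841,  0.1552]), 'tip_red': array([ 0.6318, -0.2869,  0.1836]), 'll': array([ 0.4776, -0.0211,  0.025 ]), 'lr': array([ 0.5162, -0.3489,  0.025 ])}
```

```bash
python3 -m creep '[0.32,-0.333,-0.05,0.24,0.07,0.32,-0.333,-0.05,0.24,0.07,0.32,-0.333,-0.05,0.24,0.07,0.32,-0.333,-0.05,0.24,0.07,0.32,-0.333,-0.05,0.24,0.07,0.32,-0.333,-0.05,0.24,0.07,0.32,-0.333,-0.05,0.24,0.07,0.32,-0.333,-0.05,0.24,0.07,0.32,-0.333,-0.05,0.24,0.07,0.32,-0.333,-0.05,0.24,0.07]'
```

```text
clock: 6.13
eef_pos: [0.4515, 0.1763, 0.1651]
tool_rot: [0.052, 0.999, 0.0, 0.0]
ft_force: [0.9, 1.7, 1.3]
grip_width: 0.0699
grasp_force: 0.0
```

```bash
python3 -m creep '[0.037,-0.037,-0.02,0,0.06,0.037,-0.037,-0.06,0,0.06,0.037,-0.037,-0.1,0,0.06,0.037,-0.037,-0.1,0,0.06,0.037,-0.037,-0.1,0,0.06]'
python3 - <<'E'
from sil import *
shoot()
t=[]
for c,(x,y) in dict(side=(200,150),top=(160,130)).items(): t.append(cv2.resize(C[c][0][y:y+90,x:x+90,::-1],None,fx=4.4,fy=4.4,interpolation=2))
cv2.imwrite("pics/g1.png",np.hstack(t));print(bot.get_obs()["eef_pos"])
E
```

```text
clock: 6.55
eef_pos: [0.4845, 0.1399, 0.0627]
tool_rot: [0.053, 0.999, -0.001, -0.004]
ft_force: [-0.8, 0.5, 0.8]
grip_width: 0.0598
grasp_force: 0.0
[0.4881 0.1417 0.0667]
```

View pics/g1.png

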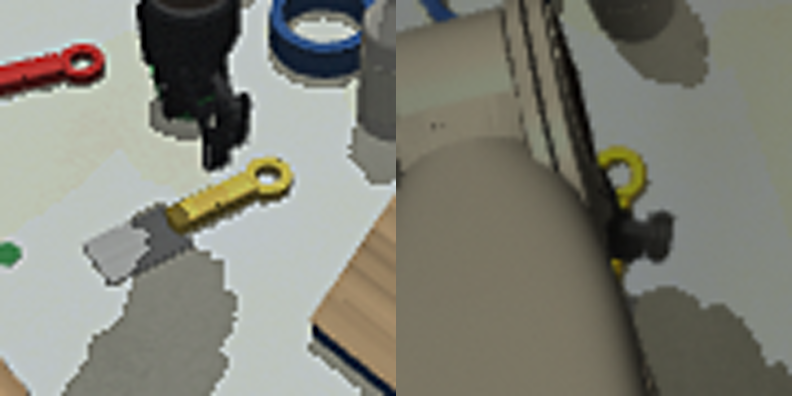

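The fingers straddle the yellow handle: the right finger is at (220,150) in the left crop, just behind the handle. Lowering and gripping now.

```bash
python3 -m creep '[0.002,-0.003,-0.03,0,0.06,0.002,-0.003,-0.05,0,0.06,0.002,-0.003,-0.06,0,0.06,0.002,-0.003,-0.062,0,0.06,0.002,-0.003,-0.062,0,0.01,0.002,-0.003,-0.062,0,0.01,0.002,-0.003,-0.062,0,0.01,0.002,-0.003,-0.062,0,0.01,0.002,-0.003,-0.062,0,0.01,0.002,-0.003,-0.062,0,0.01]'
```

```text
clock: 7.48
eef_pos: [0.4897, 0.138, 0.0036]
tool_rot: [0.052, 0.999, 0.0, 0.0]
ft_force: [0.3, -0.0, 0.8]
grip_width: 0.01
grasp_force: 0.0
```

Run:
```python
from sil import *
shoot()
t=[]
for c,(x,y) in dict(side=(190,150),top=(160,130)).items(): t.append(cv2.resize(C[c][0][y:y+90,x:x+90,::-1],None,fx=4.4,fy=4.4,interpolation=2))
cv2.imwrite("pics/g2.png",np.hstack(t));print(bot.get_obs()["eef_pos"],proj("side",bot.get_obs()["eef_pos"])-[190,150],proj("top",bot.get_obs()["eef_pos"])-[160,130])
```

```text
[0.4894 0.138  0.0033] [55.5443 46.3439] [47.3461 56.9611]
```

View pics/g2.png

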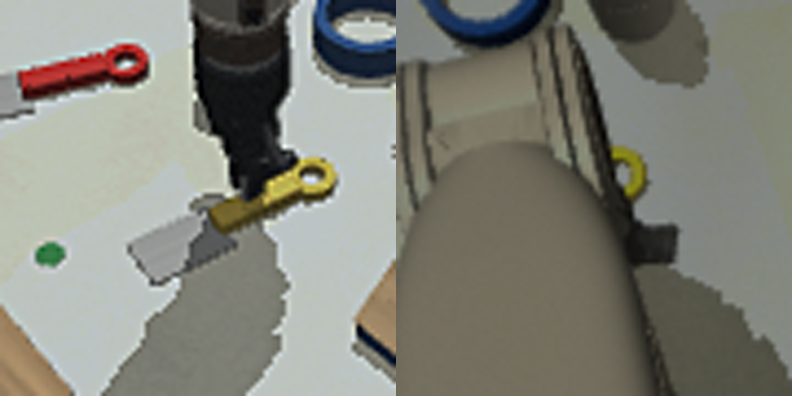

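The fingers closed on nothing. In the left crop the tip is hidden behind the handle's far edge at about (255,195). I'll check each camera's estimate separately.

Run:
```python
from sil import *
shoot()
print("eye side",onz("side",(261.4,190.2),.010),"top",onz("top",(210.2,169.1),.010))
m=mask("side","yellow")
ys,xs=np.nonzero(m[150:230,200:290]);print(len(xs),xs.min()+200,xs.max()+200,ys.min()+150,ys.max()+150)
h=cv2.cvtColor(C["side"][0],cv2.COLOR_RGB2HSV)
sub=C["side"][0][176:206,228:276].astype(int)
# print class map: y yellow-ish hue, # dark, . other
H=h[176:206,228:276]
for r in H: print("".join("#" if v[2]<60 else ("y" if 18<v[0]<36 and v[1]>110 else ".") for v in r))
P=rackpts([.583,-.1745,.12,.06])
q=proj("side",bot.get_obs()["eef_pos"]);print("tcp",q-[228,176], "axis up 0.1", proj("side",bot.get_obs()["eef_pos"]+[0,0,.05])-[228,176])
```

```text
eye side [0.551  0.1208 0.01  ] top [0.5483 0.13   0.01  ]
98 238 265 186 202
.........################.......................
..........###############.......................
..........###############.......................
..........###############.......................
...........##############.......................
.............###########........................
.............############.......................
.............############.......................
.............##############.....................
..............###############...................
..............################yyyyyy............
..............###############yyyyyyyy...........
..............##############yyy####yyy..........
..............############yyyy#....yyy..........
...............#########yyyyyy......yy..........
...............##.####yyyyyyyyy....yyy..........
...............#######yyyyyyyyyyyyyyyy..........
.................#####yyyyyyyyyyyyyy#...........
.................####yyyyyyy########............
..............yyy.###yyyyy##yy.yy...............
............yyyyyyyyyyyy#yyy....................
..........yyyyyyyyyyyy###y......................
..........yyyyyyyyyyyyy.........................
..........yyyyyyyyyyy...........................
..........yyyyyyyyy.............................
...........yyyyyy...............................
............yyy.................................
................................................
................................................
................................................
tcp [17.5221 20.4071] axis up 0.1 [17.1213 11.6446]
```

```bash
python3 - <<'E'
from h import *
shoot();np.save("a.npy",C["side"][0][150:215,215:285])
E
python3 -m creep '[0,0,0,0,0.06,0,0,0,0,0.06,0,0,0,0,0.06,0,0,0,0,0.06]'
python3 - <<'E'
from h import *
shoot();b=C["side"][0][150:215,215:285];t=np.hstack([np.load("a.npy"),b])[:,:,::-1]
t=np.clip(t.astype(float)*1.6+20,0,255).astype(np.uint8)
cv2.imwrite("pics/g3.png",cv2.resize(t,None,fx=5.7,fy=5.7,interpolation=0))
E
```

```text
clock: 8.12
eef_pos: [0.4892, 0.138, 0.003]
tool_rot: [0.052, 0.999, -0.0, -0.0]
ft_force: [-1.1, 0.6, -0.3]
grip_width: 0.0581
grasp_force: 0.0
```

View pics/g3.png

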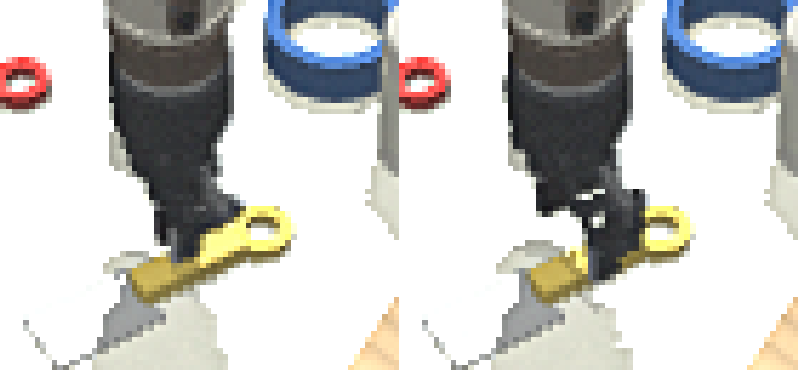

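The two crops show the closed tips ending on top of the handle at (185,262), and the open near finger ending at about (600,275), above the table. So the tips ride higher than planned. I'll go lower in small steps and watch the force.

```bash
python3 -m creep '[0,-0.005,-0.003,0,0.05,0,-0.005,-0.006,0,0.05,0,-0.005,-0.006,0,0.05]'; python3 -m creep '[0,0,-0.002,0,0.05,0,0,-0.004,0,0.05,0,0,-0.004,0,0.05]'
```

```text
clock: 8.47
eef_pos: [0.4886, 0.1325, -0.0037]
tool_rot: [0.053, 0.999, -0.0, -0.001]
ft_force: [0.3, 0.2, 0.5]
grip_width: 0.0499
grasp_force: 0.0
clock: 8.72
eef_pos: [0.4889, 0.1329, -0.0074]
tool_rot: [0.052, 0.999, -0.0, -0.0]
ft_force: [-0.5, 0.1, 0.6]
grip_width: 0.0503
grasp_force: 0.0
```

```bash
python3 -m creep '[0,0,0.002,0,0.03,0,0,0.002,0,0.03,0,0,0.002,0,0.015,0,0,0.002,0,0.015,0,0,0.002,0,0.015,0,0,0.002,0,0.015]'
```

```text
clock: 9.22
eef_pos: [0.4902, 0.1333, -0.004]
tool_rot: [0.052, 0.999, 0.0, 0.001]
ft_force: [-0.5, 0.1, 5.5]
grip_width: 0.015
grasp_force: 2.8
```

```bash
cat > cm.py <<'E'
from sil import *
def cmap(c,x,y,w,h):
    H=cv2.cvtColor(C[c][0],cv2.COLOR_RGB2HSV)[y:y+h,x:x+w]
    for r in H: print("".join("#" if v[2]<60 and v[1]<120 else ("y" if 15<v[0]<36 and v[1]>110 else ("r" if (v[0]<8 or v[0]>172) and v[1]>150 else ".")) for v in r))
E
python3 - <<'E'
from cm import *
shoot();cmap("side",228,172,48,36)
q=bot.get_obs()["eef_pos"];print(proj("side",q)-[228,172]);print(proj("top",q)-[190,150]);cmap("top",190,150,40,60)
E
```

```text
.......#.###################....................
........####################....................
.........##################.....................
.........##################.....................
.........#################......................
..........################......................
...........###############......................
..........################......................
............##############......................
...........#.#############......................
............##############......................
.............############.......................
.............#############......................
.............#.###########......................
..............#############....yyyyy............
................##############yyyyyyy...........
...............########.#####..yyyyyyy..........
...............###############y....yyy..........
...............##############y......yy..........
...............###########.#yyy.....yy..........
...............###########yyyyyyyyyyyy..........
...............#.#.#####yyyyyyyyyyyyy...........
................y#.###
[... 2459 characters left out ...]
...
.........................##.............
.........................##.............
.........................##.............
..........................##............
..........................##............
..........................##............
..........................##............
...........................##...........
...........................###..........
...........................###..........
...........................###..........
...........................###..........
............................##..........
............................##..........
............................####........
............................##.#........
.............................###........
```

```bash
python3 -m creep '[0,0,0.004,0,0.05,0,0,0.004,0,0.05,0,0,0.0,0,0.05,0,0,-0.004,0,0.05,0,0,-0.008,0,0.05,0,0,-0.008,0,0.05]';python3 -m creep '[0,0,-0.003,0,0.05,0,0,-0.005,0,0.05,0,0,-0.005,0,0.05]'
```

```text
clock: 9.82
eef_pos: [0.4881, 0.1326, -0.0143]
tool_rot: [0.052, 0.999, -0.0, -0.001]
ft_force: [-0.4, 0.5, 0.4]
grip_width: 0.0503
grasp_force: 0.0
clock: 10.07
eef_pos: [0.4888, 0.1328, -0.0185]
tool_rot: [0.052, 0.999, -0.0, -0.001]
ft_force: [-1.1, 0.4, 0.4]
grip_width: 0.0498
grasp_force: 0.0
```

```bash
python3 -m creep '[0,0,0,0,0.03,0,0,0,0,0.03,0,0,0,0,0.01,0,0,0,0,0.01,0,0,0,0,0.01,0,0,0,0,0.01]'
```

```text
clock: 10.57
eef_pos: [0.4896, 0.1331, -0.0175]
tool_rot: [0.052, 0.999, 0.0, 0.0]
ft_force: [-0.4, -0.0, 4.1]
grip_width: 0.0223
grasp_force: 60.6
```

Gripped at 22 mm width, 60 N. The true tip is about 20 mm higher than the reported TCP z. Lifting, and moving to just in front of the yellow peg.

```bash
python3 -m creep '[0,0,0.03,0,0.01,0,0,0.07,0,0.01,0,0,0.11,0,0.01,0,0,0.15,0,0.01,0,0,0.19,0,0.01,0,-0.02,0.215,0.05,0.01,0.01,-0.055,0.22,0.1,0.01,0.015,-0.09,0.22,0.15,0.01,0.02,-0.12,0.22,0.2,0.01,0.02,-0.12,0.22,0.22,0.01]';python3 -m creep '[0,-0.035,0,0,0.01,0,-0.06,0,0,0.01,0,-0.075,0,0,0.01,0,-0.075,0,0,0.01]'
python3 - <<'E'
from cm import *
shoot()
o=bot.get_obs();print(o["eef_pos"],o["grip_width"])
for t in("yellow_eye","yellow_blade","peg_yellow","peg_yellow_seat"):
    s,p=px("side",t),px("top",t);print(t,s,p,tri(s[0],p[0]) if s and p else "")
cmap("side",240,120,90,80);cmap("top",230,110,60,60)
E
```

```text
clock: 11.4
eef_pos: [0.5098, 0.0082, 0.2019]
tool_rot: [-0.056, 0.998, -0.001, 0.0]
ft_force: [0.0, -0.1, -1.1]
grip_width: 0.0227
grasp_force: 60.1
clock: 11.73
eef_pos: [0.5087, -0.0645, 0.2014]
tool_rot: [-0.056, 0.998, -0.0, -0.001]
ft_force: [0.7, 0.4, -0.9]
grip_width: 0.0222
grasp_force: 60.1
[ 0.5088 -0.062   0.2015] 0.02244239868592916
yellow_eye [(300.9, 176.4, 0.76), (257.6, 310.5, 0.73)] [(327.5, 266.4, 0.84), (215.4, 130.1, 0.28)] [ 0.3423 -0.2001  0.5087]
yellow_blade [(250.2, 370.4, 0.71), (265.9, 208.3, 0.59), (300.6, 177.2, 0.5)] [(363.3, 306.0, 0.77)] [ 0.1233 -0.3729  0.0123]
peg_yellow [(314.5, 182.7, 0.43)] [(318.2, 228.4, 0.49), (268.7, 134.1, 0.4)] [ 0.4091 -0.1921  0.4284]
peg_yellow_seat [(311.7, 181.6, 0.44)] [(268.6, 138.4, 0.6)] [ 0.62   -0.0554  0.1655]
.....................###............###########.....##.............#....##......#.########
......................#..............##########.....##............##............##########
......................#..............##########.....##........###...............####.#####
.#....................#..........
[... 9933 characters left out ...]
.............................
........................yyyyy...............................
........................yyyyy...............................
........................yyyy................................
....................#####...................................
...................#########................................
...................##########...............................
...................##.#######...............................
....................#.######................................
....................#..#####................................
....................#.######................................
....................########................................
```

```bash
cat > ov.py <<'E'
from sil import *
def ov(name,segs,boxes,sc=5):
    t=[]
    for c,(x,y,w,h) in boxes.items():
        im=np.clip(C[c][0][y:y+h,x:x+w,::-1].astype(float)*1.5+15,0,255).astype(np.uint8)
        im=cv2.resize(im,None,fx=sc,fy=sc,interpolation=2)
        for pts,col in segs:
            q=[tuple(int(v) for v in (proj(c,p)+.5-[x,y])*sc) for p in pts]
            for a,b in zip(q[:-1],q[1:]): cv2.line(im,a,b,col,1)
        t.append(im)
    cv2.imwrite(name,np.hstack(t))
def eyecirc(e,r=.011): return [e+r*np.array([np.cos(t),np.sin(t),0]) for t in np.linspace(0,6.28,25)]
E
python3 - <<'E'
from ov import *
shoot();o=bot.get_obs()["eef_pos"];w=.113
e=o+[.062*np.cos(w),.062*np.sin(w),.0175+.006]
P=rackpts([.5850,-.1745,.1195,.06])
print(e,proj("side",e),proj("top",e),P["tip_yellow"])
segs=[(eyecirc(e),(255,0,255))]+[([P["peg_"+n],P["tip_"+n]],(255,0,255)) for n in("yellow","green","blue","red")]
ov("pics/o1.png",segs,dict(side=(270,150,80,110),top=(235,105,78,110)))
E
```

```text
[ 0.5709 -0.0546  0.2256] [300.4966 176.3171] [270.5905 148.2535] [ 0.6032 -0.0545  0.1838]
```

View pics/o1.png

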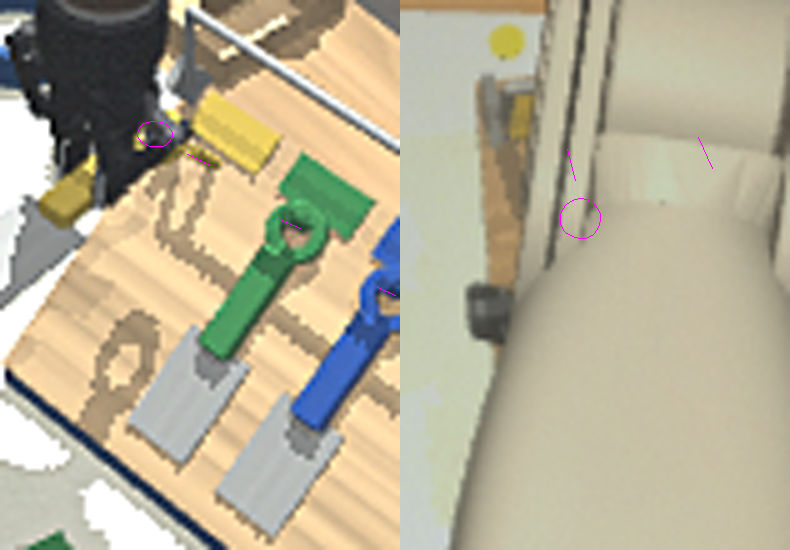

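The side crop shows the yellow peg from about (175,150) to (218,163), with the predicted eye next to it. The arm hides the top view. I'll refine the peg positions from the saved first pictures.

Run:
```python
from cm import *
shoot()
for c in C: C[c]=(cv2.imread(f"pics/{c}0.png")[:,:,::-1].copy(),)+C[c][1:]
P=rackpts([.5850,-.1745,.1195,.06])
for c in C:
  for n in("yellow","red"):
    a,b=proj(c,P["peg_"+n]),proj(c,P["tip_"+n]);x,y=np.minimum(a,b).astype(int)-5
    print(c,n,"foot",a-[x,y],"tip",b-[x,y],x,y)
    H=cv2.cvtColor(C[c][0],cv2.COLOR_RGB2HSV)[y:y+17,x:x+19]
    for r in H: print(" ".join("%3d/%3d/%3d"%tuple(v) if 0 else "%02d%s"%(v[0],chr(97+v[1]//26)) for v in r))
```

```text
side yellow foot [10.5592  7.6333] tip [5.9563 5.4182] 301 175
99a 18c 18d 18d 17d 16b 23e 24g 24g 24g 24f 24f 24f 24f 24f 24f 24f 24f 24f
21b 17e 17d 17d 17d 17d 17d 30c 26f 24g 24f 24f 24f 24f 24f 24f 24f 24f 24f
17e 18d 18d 18d 17d 18d 17d 16d 05b 25e 24g 24g 24f 24f 24g 24g 24g 24f 24f
18d 17d 18d 18d 18d 17d 17d 17d 15c 15d 20e 24f 24g 24g 24f 24f 24f 24g 24f
17d 18d 18d 18d 18d 18d 20e 25g 23f 21e 14c 16c 24f 24g 24f 24f 24f 24f 24g
17d 18d 17d 17d 17d 18d 22f 25g 25g 25f 23f 20e 14c 21e 24g 24g 24f 24g 24f
17d 18d 17d 17d 17d 18d 21e 25g 25g 25g 25g 24g 23f 15c 21e 24f 24g 24g 24f
17d 18d 17d 17d 17d 17d 17d 17d 20e 23f 26g 25g 25g 22e 14c 14c 23f 24g 24f
18d 18d 17d 17d 17d 17d 17d 17d 17d 16d 21e 24f 23f 18d 17d 17d 16d 21e 24f
17d 18d 17d 19d 18d 17d 17d 17d 17d 17d 17d 17d 17d 17d 17d 17d 17d 16c 16c
19d 18d 17d 17d 17d 17d 18d 18d 17d 17d 17d 18d 17d 17d 17d 17d 17d 17d 18d
17d 17d 18d 18d 17d 17d 17d 17d 17d 16d 17d 17d 17d 17d 18d 18d 18d 17d 18d
17d 17d 18d 17d 18d 18d 18d 17d 18d 18d 17d 17d 17d 17d 18d 18d 18d 17d 18d
17d 18d 19d 17d 18d 17d 18d 18d 17d 17d 17d 18d 1
[... 3621 characters left out ...]
 17f 17f 18f 18f
17f 17f 17f 17f 17e 09g 03i 02i 01i 04h 15f 17f 16f 17f 17f 18f 17f 17f 17f
18f 17f 17f 17f 18f 16f 07g 02h 02i 02i 08g 17f 17f 18f 18f 18f 17f 17f 18f
17f 17f 17f 17f 17f 17f 14f 06g 02i 02i 04i 17f 17f 18f 17f 17f 18f 18f 17f
17f 17f 17f 16f 17f 17f 17f 10f 02i 02i 03i 16f 17f 17f 17f 17f 18f 17f 17f
17e 17f 17f 17f 17f 16f 17f 17f 11g 07h 15f 17f 17f 17f 17f 17f 17f 17f 17f
17f 18f 17f 17f 17f 17f 17f 17f 16f 16f 17f 17f 17f 17f 17f 17f 17f 17f 18f
18f 18f 17f 17f 16e 16f 17f 16e 17f 17f 17f 17f 17f 17f 17f 17f 17f 17f 17f
17f 17f 17f 17f 17f 17f 18f 18f 17f 18f 18f 17f 17f 17f 17f 17f 17f 17f 17f
17f 17f 17f 17f 17f 17f 17f 17f 17f 17f 17f 17f 17f 17f 17f 17f 17f 17f 17f
```

Run:
```python
from fit import *
shoot()
S=np.array([301,175]);T=np.array([262,129]);S2=np.array([360,216]);T2=np.array([341,122])
for o in(0,.5):
    for n,s,t in(("ytip",S+[7.3,5.2],T+[7.0,10.8]),("yfoot",S+[11.8,7.5],T+[5.2,4.3]),("rtip",S2+[6.7,5.3],T2+[9.2,10.5]),("rfoot",S2+[10.2,6.5],T2+[5,4.5])):
        print(o,n,tri(s+o,t+o),proj("side",tri(s+o,t+o))-s-o)
```

```text
0 ytip [ 0.6084 -0.0537  0.18  ] [-0.4205  0.1127]
0 yfoot [ 0.6368 -0.0498  0.1456] [-0.2971  0.0828]
0 rtip [ 0.6359 -0.2865  0.1797] [-0.4045  0.1484]
0 rfoot [ 0.6637 -0.2839  0.1472] [-0.4072  0.152 ]
0.5 ytip [ 0.608  -0.0557  0.1793] [-0.6231  0.1657]
0.5 yfoot [ 0.6364 -0.0518  0.1449] [-0.498   0.1377]
0.5 rtip [ 0.6353 -0.2885  0.1794] [-0.5897  0.2155]
0.5 rfoot [ 0.6631 -0.2859  0.1469] [-0.5913  0.2198]
```

```bash
python3 -m creep '[0,-0.004,0,0,0.01,0.01,-0.003,-0.012,0,0.01,0.02,-0.002,-0.024,0,0.01,0.03,-0.001,-0.036,0,0.01,0.035,0,-0.043,0,0.01,0.04,0,-0.049,0,0.01,0.04,0,-0.049,0,0.01]'; python3 -m creep '[0.003,0,-0.004,0,0.01,0.006,0.001,-0.007,0,0.01,0.006,0.001,-0.007,0,0.01]'
python3 - <<'E'
from ov import *
shoot();o=bot.get_obs();o=o["eef_pos"];w=.113
e=o+[.061*np.cos(w),.061*np.sin(w),.0235]
f=np.array([.6366,-.051,.146]);t=np.array([.608,-.0545,.18]);print(e)
ov("pics/o2.png",[(eyecirc(e),(255,0,255)),([f,t],(255,255,0))],dict(side=(270,135,80,80),),7)
E
```

```text
clock: 13.12
eef_pos: [0.5519, -0.0618, 0.1521]
tool_rot: [-0.058, 0.998, 0.0, 0.002]
ft_force: [4.8, 0.8, 0.3]
grip_width: 0.0223
grasp_force: 60.3
clock: 13.37
eef_pos: [0.557, -0.0609, 0.1459]
tool_rot: [-0.058, 0.998, 0.0, 0.001]
ft_force: [5.4, 1.4, -0.8]
grip_width: 0.0224
grasp_force: 60.3
[ 0.6174 -0.054   0.1696]
```

View pics/o2.png

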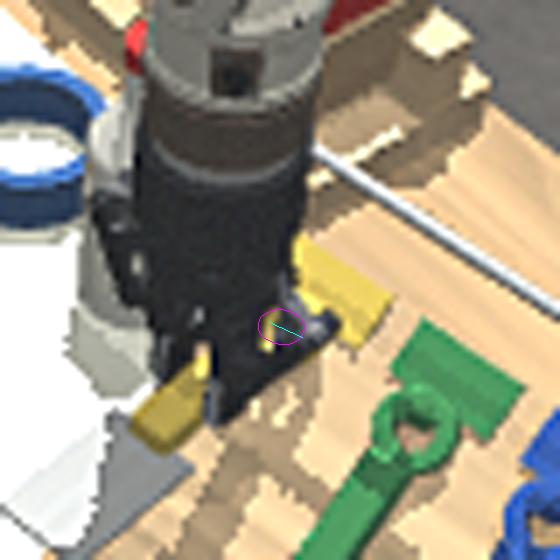

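The peg appears to be inside the ring: there is a lateral force of about 5 N in +x and little vertical force. Continuing down along the peg with a little extra +x.

```bash
python3 -m creep '[0.005,0,-0.003,0,0.01,0.008,0,-0.007,0,0.01,0.01,0.001,-0.01,0,0.01,0.01,0.001,-0.01,0,0.01]'
```

```text
clock: 13.8
eef_pos: [0.5606, -0.0607, 0.1344]
tool_rot: [-0.057, 0.998, -0.0, -0.005]
ft_force: [-9.6, -1.5, 5.8]
grip_width: 0.0224
grasp_force: 61.6
```

```bash
python3 -m creep '[-0.004,0,0.001,0,0.01,-0.004,0,0.001,0,0.03,-0.004,0,0.001,0,0.04,-0.004,0,0.001,0,0.05,-0.004,0,0.001,0,0.05,-0.004,0,0.001,0,0.05]'; python3 -m creep '[-0.01,0,0.02,0,0.05,-0.02,0,0.06,0,0.05,-0.04,0,0.09,0,0.05,-0.07,0.03,0.09,0,0.05,-0.1,0.06,0.09,0,0.05,-0.12,0.09,0.09,0,0.05,-0.12,0.12,0.09,0,0.05,-0.12,0.15,0.09,0,0.05,-0.12,0.18,0.09,0,0.05]'
python3 - <<'E'
from ov import *
shoot()
ov("pics/o3.png",[],dict(side=(265,150,80,90),top=(240,105,70,90)),5)
for t in("yellow_eye","yellow_blade"):
    print(t,px("side",t),px("top",t))
f=np.array([.6366,-.051,.146]);d=np.array([-.761,-.09,-.643])
for k in(0,.006,.167): 
    X=f+d*k+.006*np.array([-.639,-.08,.766]);print(k,proj("side",X),proj("top",X))
E
```

```text
clock: 14.3
eef_pos: [0.5612, -0.06, 0.1368]
tool_rot: [-0.058, 0.998, 0.0, -0.0]
ft_force: [-0.1, 0.5, 0.7]
grip_width: 0.0499
grasp_force: 0.0
clock: 15.05
eef_pos: [0.4407, 0.1213, 0.2277]
tool_rot: [-0.057, 0.998, 0.0, 0.001]
ft_force: [-0.6, -0.4, -0.3]
grip_width: 0.0499
grasp_force: 0.0
yellow_eye [(311.9, 183.8, 0.91), (257.7, 311.7, 0.57)] [(324.2, 268.1, 0.84), (266.7, 134.2, 0.55)]
yellow_blade [(286.5, 223.7, 0.9), (250.8, 370.6, 0.67), (328.5, 195.0, 0.54)] [(362.0, 303.3, 0.83), (268.2, 182.9, 0.72)]
0 [312.0837 182.4453] [268.0968 133.765 ]
0.006 [311.0803 183.9251] [268.1726 135.6381]
0.167 [284.6215 222.9458] [270.0419 181.8422]
```

View pics/o3.png

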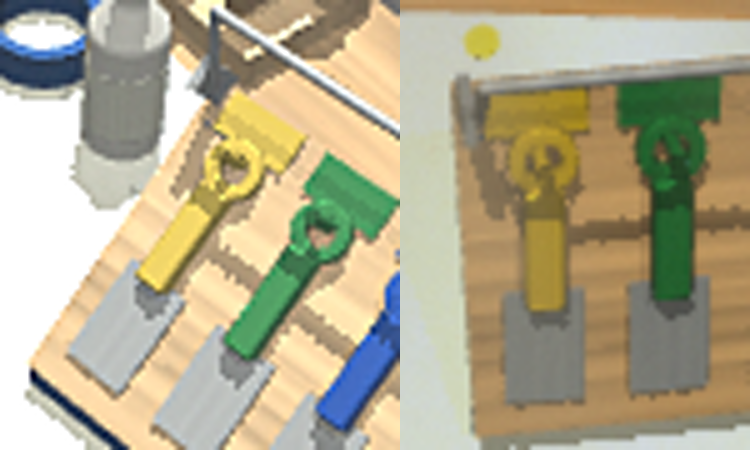

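The crops show yellow lying flat with its eye on its peg, side (232,168) and top (545,160), and its blade down the slope, matching green. Next is the red spatula, measured numerically.

Run:
```python
from sil import *
shoot()
print(silfit([.442,.362,-.35,0],"red")[:2])
for n,t in(("eye","red_eye"),("o","spatula_red"),("blade","red_blade")):
    z=dict(eye=.01,o=.009,blade=.003)[n]
    for c in C:
        l=[q for q in px(c,t,k=5) if (150<q[0]<230 and 150<q[1]<185 if c=="side" else 120<q[0]<155 and 170<q[1]<240)]
        print(n,c,[(q,onz(c,q,z)) for q in l])
```

```text
(array([ 0.4424,  0.3632, -0.357 ]), np.float64(300.1600646972656))
eye side [((215.5, 166.8, 0.92), array([0.4829, 0.3276, 0.01  ])), ((174.1, 175.4, 0.46), array([0.3308, 0.388 , 0.01  ]))]
eye top []
o side [((214.4, 164.0, 0.57), array([0.4885, 0.3439, 0.009 ])), ((203.9, 168.8, 0.55), array([0.4413, 0.3475, 0.009 ]))]
o top [((135.0, 198.0, 0.95), array([0.4465, 0.372 , 0.009 ]))]
blade side [((177.6, 174.3, 0.58), array([0.3469, 0.3909, 0.003 ]))]
blade top []
```

```bash
python3 -m creep '[0,0.04,0,-0.1,0.07,0,0.08,0,-0.2,0.07,0,0.12,0,-0.3,0.07,0,0.16,0,-0.4,0.07,0,0.2,0,-0.45,0.07,0.001,0.24,-0.03,-0.45,0.07,0.001,0.24,-0.07,-0.45,0.07,0.001,0.24,-0.11,-0.45,0.07,0.001,0.24,-0.15,-0.45,0.07,0.001,0.24,-0.17,-0.45,0.07]'
python3 -m creep '[0,0,0,0,0.07]'
python3 - <<'E'
from cm import *
shoot();print(bot.get_obs()["eef_pos"])
H=mask("side","red");ys,xs=np.nonzero(H[155:185,165:230])
o=bot.get_obs()["eef_pos"]
print("ring right edge",xs.max()+165, ys.min()+155)
print(onz("side",(218.8,164.2),.01),onz("top",(145.3,182.3),.01))
print(proj("side",[o[0],o[1],.009])-[165,125]);cmap("side",165,125,65,62)
E
```

```text
clock: 16.58
eef_pos: [0.4391, 0.358, 0.0514]
tool_rot: [0.166, 0.986, -0.003, -0.003]
ft_force: [-1.2, -0.6, -1.2]
grip_width: 0.0701
grasp_force: 0.0
clock: 16.67
eef_pos: [0.4382, 0.3568, 0.0508]
tool_rot: [0.167, 0.986, -0.005, -0.004]
ft_force: [-1.0, -0.5, -0.7]
grip_width: 0.0698
grasp_force: 0.0
[0.4421 0.3597 0.0569]
ring right edge 222 160
[0.5011 0.3314 0.01  ] [0.499  0.3412 0.01  ]
[37.3712 41.9411]
...................######...###...########.......................
..................##.#######...############......................
..................##.#####################.......................
.................#.#.#####################.......................
................####...###################.......................
...............####....###################.......................
..............#####....###################.......................
............#.#####...####################.......................
..........#.######......#################........................
.......##.########.....#################.........................
...#############........
[... 2707 characters left out ...]
........................................
.................................................................
............#.....#..............................................
..............#..................................................
.................................................................
.................................................................
.................................................................
.................................................................
.................................................................
.................................................................
.................................................................
```

```bash
python3 -m creep '[0,-0.002,-0.03,0,0.065,0,-0.002,-0.055,0,0.06,0,-0.002,-0.068,0,0.05,0,-0.002,-0.075,0,0.05,0,-0.002,-0.075,0,0.05]';python3 -m creep '[0,0,0,0,0.03,0,0,0,0,0.03,0,0,0,0,0.01,0,0,0,0,0.01,0,0,0,0,0.01,0,0,0,0,0.01]'
```

```text
clock: 17.18
eef_pos: [0.4432, 0.3585, -0.0171]
tool_rot: [0.167, 0.986, 0.001, 0.001]
ft_force: [-0.2, 0.0, 0.1]
grip_width: 0.05
grasp_force: 0.0
clock: 17.68
eef_pos: [0.4439, 0.3592, -0.0155]
tool_rot: [0.167, 0.986, 0.002, 0.002]
ft_force: [0.2, -1.6, 6.6]
grip_width: 0.0223
grasp_force: 61.4
```

```bash
python3 -m creep '[0,0,0.03,0,0.01,0,0,0.07,0,0.01,0,0,0.11,0,0.01,0,0,0.15,0,0.01,0,0,0.19,0,0.01,0,-0.03,0.215,0,0.01,0,-0.07,0.22,0.1,0.01,0,-0.11,0.22,0.2,0.01,0,-0.15,0.22,0.3,0.01,0,-0.19,0.22,0.4,0.01]'; python3 -m creep '[0,-0.04,0,0.05,0.01,0,-0.08,0,0.05,0.01,0,-0.12,0,0.05,0.01,0,-0.16,0,0.05,0.01,0,-0.2,0,0.05,0.01,0,-0.24,0,0.05,0.01,0,-0.28,0,0.05,0.01,0,-0.32,0,0.05,0.01,0,-0.36,0,0.05,0.01,0,-0.4,0,0.05,0.01]'; python3 -m creep '[0.015,-0.03,0,0,0.01,0.03,-0.06,0,0,0.01,0.05,-0.065,0,0,0.01,0.07,-0.065,0,0,0.01,0.07,-0.065,0,0,0.01]'
```

```text
clock: 18.52
eef_pos: [0.442, 0.1665, 0.203]
tool_rot: [-0.036, 0.999, 0.0, 0.001]
ft_force: [1.1, -0.4, -2.0]
grip_width: 0.0222
grasp_force: 60.4
clock: 19.35
eef_pos: [0.4418, -0.234, 0.2028]
tool_rot: [-0.057, 0.998, -0.0, 0.001]
ft_force: [0.7, -0.0, -1.2]
grip_width: 0.022
grasp_force: 60.4
clock: 19.77
eef_pos: [0.515, -0.2979, 0.2016]
tool_rot: [-0.058, 0.998, -0.0, 0.001]
ft_force: [0.7, 0.6, -1.5]
grip_width: 0.0222
grasp_force: 60.5
```

Run:
```python
from cm import *
shoot();print(bot.get_obs()["eef_pos"],bot.get_obs()["tool_rot"],bot.get_obs()["grip_width"])
o=bot.get_obs()["eef_pos"];w=.116
e=o+[.061*np.cos(w),.061*np.sin(w),.0235];print("eye",e,proj("side",e),proj("top",e));print(px("side","red_eye"),px("side","red_blade"),px("top","red_blade"),px("top","red_eye"))
print("pred blade",[proj(c,o+[-.106*np.cos(w),-.106*np.sin(w),.0195]) for c in C])
```

```text
[ 0.5122 -0.2969  0.2017] [-0.0578  0.9983  0.0002 -0.0005] 0.022100003964334067
eye [ 0.5728 -0.2898  0.2252] [355.1106 223.739 ] [356.8856 149.777 ]
[(356.7, 224.6, 0.95), (316.0, 261.5, 0.73)] [(319.4, 264.5, 0.78), (369.0, 224.5, 0.72)] [(300.0, 158.3, 0.69), (361.5, 212.8, 0.57), (108.9, 273.4, 0.56)] [(356.8, 149.1, 0.95), (161.9, 283.8, 0.71), (301.9, 158.3, 0.39)]
pred blade [array([317.1668, 259.8188]), array([364.4386, 210.9179])]
```

```bash
python3 -m creep '[0.025,-0.002,0,0,0.01,0.025,-0.002,0,0,0.01,0.035,-0.001,-0.012,0,0.01,0.046,0,-0.024,0,0.01,0.056,0.001,-0.036,0,0.01,0.062,0.001,-0.043,0,0.01,0.068,0.002,-0.05,0,0.01,0.068,0.002,-0.05,0,0.01]'; python3 -m creep '[0.003,0,-0.004,0,0.01,0.007,0.001,-0.007,0,0.01,0.007,0.001,-0.007,0,0.01]'
```

```text
clock: 20.73
eef_pos: [0.5826, -0.294, 0.1499]
tool_rot: [-0.058, 0.998, 0.001, 0.001]
ft_force: [5.2, 1.5, -1.2]
grip_width: 0.022
grasp_force: 60.7
clock: 20.98
eef_pos: [0.588, -0.2935, 0.1439]
tool_rot: [-0.058, 0.998, 0.0, -0.0]
ft_force: [2.2, 0.4, -1.2]
grip_width: 0.0222
grasp_force: 60.7
```

The same signature as with yellow. Going down to the board.

```bash
python3 -m creep '[0.004,0,-0.003,0,0.01,0.006,0,-0.007,0,0.01,0.007,0.001,-0.01,0,0.01,0.007,0.001,-0.01,0,0.01]'
```

```text
clock: 21.32
eef_pos: [0.5895, -0.2939, 0.1344]
tool_rot: [-0.056, 0.998, -0.0, -0.005]
ft_force: [-11.5, -0.4, 5.6]
grip_width: 0.0228
grasp_force: 62.0
```

```bash
python3 -m creep '[-0.004,0,0.001,0,0.01,-0.004,0,0.001,0,0.03,-0.004,0,0.001,0,0.04,-0.004,0,0.001,0,0.05,-0.004,0,0.001,0,0.05,-0.004,0,0.001,0,0.05]'; python3 -m creep '[-0.01,0,0.02,0,0.05,-0.02,0,0.06,0,0.05,-0.04,0,0.09,0,0.05,-0.07,-0.03,0.09,0,0.02,-0.1,-0.06,0.09,0,0,-0.13,-0.09,0.09,0,0,-0.15,-0.115,0.09,0,0,-0.16,-0.12,0.09,0,0,-0.16,-0.12,0.09,0,0]'
python3 - <<'E'
from ov import *
shoot();print(bot.get_obs()["eef_pos"])
d=np.array([-.761,-.089,-.643]);n=np.array([-.639,-.08,.766])
for k,f in(("yellow",np.array([.6366,-.051,.146])),("red",np.array([.6634,-.285,.147]))):
    for m,s in(("eye",.006),("blade",.173)):
        X=f+d*s+.006*n
        print(k,m,[ (c,proj(c,X).round(1),px(c,f"{k}_{m}")) for c in C])
print([(c,px(c,"lever_pad",k=2)) for c in C],[(c,px(c,"lever_hinge",k=2)) for c in C])
for c,(x,y,w,h) in dict(side=(325,205,60,60),top=(325,110,55,80)).items():
    M=mask(c,"red")[y:y+h,x:x+w];print(c,x,y)
    for r in M: 
        if r.any(): print("".join("r" if v else "." for v in r))
E
```

```text
clock: 21.82
eef_pos: [0.5903, -0.2929, 0.1359]
tool_rot: [-0.058, 0.998, 0.0, -0.0]
ft_force: [1.2, 0.2, 0.7]
grip_width: 0.05
grasp_force: 0.0
clock: 22.57
eef_pos: [0.4278, -0.4149, 0.2262]
tool_rot: [-0.055, 0.998, -0.0, -0.0]
ft_force: [-0.2, 0.8, -0.1]
grip_width: -0.0002
grasp_force: 0.0
[ 0.4304 -0.4129  0.226 ]
yellow eye [('side', array([311.1, 183.9]), [(314.5, 183.6, 0.93), (257.3, 313.3, 0.72)]), ('top', array([268.2, 135.6]), [(328.5, 269.1, 0.84), (265.4, 135.8, 0.8), (270.2, 137.9, 0.24)])]
yellow blade [('side', array([283.6, 224.3]), [(284.5, 224.4, 0.84), (251.3, 370.9, 0.62), (395.5, 258.4, 0.62)]), ('top', array([270.1, 183.4]), [(269.9, 183.3, 0.73), (361.3, 304.2, 0.64), (323.1, 129.8, 0.42)])]
red eye [('side', array([368.4, 224.4]), []), ('top', array([347.1, 128.8]), [(345.6, 126.8, 0.56)])]
red blade [('side', array([337.6, 267.4]), [(382.0, 274.3, 0.74), (334.6, 267.5, 0.68)]), ('top', array([342.7, 176.9]), [(340.1, 178.1, 0.76), (107.1, 274.2, 0.72), (213.4, 128.3, 0.64)])]
[('side', [(380.0, 271.2, 0.68), (334.2, 195.0, 0.66)]), ('top', [(384.7, 161.7, 
[... 1697 characters left out ...]
............................
..................rrrrrrr..............................
..................rrrrrrr..............................
.................rrrrrrrr..............................
.................rrrrrrrr..............................
.................rrrrrrr...............................
.................rrrrrrr...............................
.................rrrrrrr...............................
.................rrrrrrr...............................
.................rrrrrrr...............................
................rrrrrrr................................
................rrrrrrr................................
.................rrrrr.................................
```

Red hangs too: the eye and blade points match in both views, and the ring is around the peg. Now the lever.

```bash
python3 -m creep '[0.035,0,0,0,0,0.07,0,-0.01,0,0,0.1,0,-0.03,0,0,0.125,0,-0.05,0,0,0.133,0,-0.066,0,0,0.133,0,-0.08,0,0,0.133,0,-0.08,0,0]'; python3 -m creep '[0,0,-0.015,0,0,0,0,-0.03,0,0,0,0,-0.045,0,0,0,0,-0.045,0,0]'
```

```text
clock: 23.85
eef_pos: [0.5622, -0.4113, 0.141]
tool_rot: [-0.058, 0.998, 0.002, -0.003]
ft_force: [-0.2, 0.7, -1.2]
grip_width: -0.0001
grasp_force: 0.0
clock: 24.18
eef_pos: [0.5621, -0.4139, 0.1004]
tool_rot: [-0.057, 0.998, -0.0, -0.001]
ft_force: [0.1, -0.6, 5.5]
grip_width: 0.0
grasp_force: 3.1
```

```bash
python3 -m creep '[0,0,-0.01,0,0,0,0,-0.02,0,0,0,0,-0.03,0,0,0,0,-0.038,0,0,0,0,-0.045,0,0,0,0,-0.045,0,0]'; python3 -m creep '[0,0,-0.008,0,0,0,0,-0.016,0,0,0,0,-0.022,0,0,0,0,-0.022,0,0]'
```

```text
clock: 24.68
eef_pos: [0.5627, -0.413, 0.0559]
tool_rot: [-0.057, 0.998, 0.001, -0.0]
ft_force: [0.4, 0.1, -0.5]
grip_width: 0.0001
grasp_force: 0.0
clock: 25.02
eef_pos: [0.5624, -0.412, 0.0318]
tool_rot: [-0.058, 0.998, 0.001, -0.001]
ft_force: [0.2, 0.5, 0.2]
grip_width: 0.0
grasp_force: 0.0
```

```bash
python3 -m creep '[0,0,0.04,0,0,0,0,0.08,0,0,-0.02,0,0.12,0,0,-0.06,0,0.15,0,0,-0.1,0,0.17,0,0,-0.14,0,0.18,0,0,-0.18,0,0.18,0,0,-0.2,0,0.18,0,0,-0.2,0,0.18,0,0]'
python3 - <<'E'
from ov import *
shoot();print(bot.get_obs()["eef_pos"])
h=np.array([.677,-.400,.078]);w=.117
for a in(0,.5,.7):
    q=.384-a;X=h+[-.12*np.cos(q)*np.cos(w),-.12*np.cos(q)*np.sin(w),.12*np.sin(q)];print(a,[proj(c,X).round(1) for c in C])
print([(c,px(c,"lever_pad",k=2)) for c in C])
for c,(x0,x1,y0,y1) in dict(side=(370,400,250,300),top=(370,400,145,180)).items():
    ys,xs=np.nonzero(mask(c,"red")[y0:y1,x0:x1]);print(c,len(xs),xs.mean()+x0,ys.mean()+y0)
P=rackpts([.587,-.174,.117,.06])
f=(P["peg_green"]+P["peg_blue"])/2;n=np.array([-.639,-.08,.766]);d=np.array([-.761,-.089,-.643])
print("rod closed",[proj(c,f+.03*n+.03*d).round(1) for c in C],[(c,px(c,"keeper_rod",k=2)) for c in C])
for k,f in(("yellow",np.array([.6366,-.051,.146])),("red",np.array([.6634,-.285,.147]))):
    for m,s in(("eye",.006),("blade",.173)):
        print(k,m,[(c,proj(c,f+d*s+.006*n).round(1),px(c,f"{k}_{m}")) for c in C])
E
```

```text
clock: 25.77
eef_pos: [0.3581, -0.4127, 0.2155]
tool_rot: [-0.055, 0.998, -0.0, -0.001]
ft_force: [0.3, 0.9, -0.1]
grip_width: 0.0003
grasp_force: 0.0
[ 0.3627 -0.4133  0.215 ]
0 [array([378.3, 272.5]), array([387.1, 160.8])]
0.5 [array([372.6, 283.9]), array([380.1, 167.1])]
0.7 [array([372. , 286.5]), array([377.2, 166.8])]
[('side', [(372.4, 287.0, 0.74)]), ('top', [(374.1, 166.8, 0.6)])]
side 129 373.8914728682171 286.62790697674416
top 137 376.64233576642334 167.37226277372264
rod closed [array([331.3, 208.1]), array([309.2, 143.8])] [('side', []), ('top', [(306.5, 145.2, 0.64)])]
yellow eye [('side', array([311.1, 183.9]), [(259.7, 312.7, 0.89)]), ('top', array([268.2, 135.6]), [(268.6, 135.8, 0.96), (326.6, 268.8, 0.8), (342.7, 146.4, 0.55)])]
yellow blade [('side', array([283.6, 224.3]), [(286.8, 224.8, 0.72), (249.9, 371.1, 0.66)]), ('top', array([270.1, 183.4]), [(267.5, 185.2, 0.68), (361.5, 302.6, 0.68)])]
red eye [('side', array([368.4, 224.4]), [(252.4, 137.6, 0.68)]), ('top', array([347.1, 128.8]), [(161.1, 285.2, 0.82)])]
red blade [('side', array([337.6, 267.4]), []), ('top', array([342.7, 176.9]), [(112.8, 274.9, 0.92), (337.4, 176.7, 0.79)])]
```

Run:
```python
from ov import *
shoot()
M=mask("top","red")[118:152,330:360]
for r in M: print("".join("r" if v else "." for v in r))
h=cv2.cvtColor(C["side"][0],cv2.COLOR_RGB2HSV)[205:275,320:395]
for r in h[::2]: print("".join("r" if (v[0]<8 or v[0]>172) and v[1]>130 else "b" if 100<v[0]<130 and v[1]>130 else "s" if v[1]<45 else "." for v in r))
```

```text
.......rrrrrrrrrrrrrrrrrrrr...
.......rrrrrrrrrrrrrrrrrrrr...
.......rrrrrrrrrrrrrrrrrrrr...
.......rrrrrrrrrrrrrrrrrrrr...
.......rrrrrrrrrrrrrrrrrrrr...
.......rrrrrrrrrrrrrrrrrr.....
......rrrrrrrrrrrrrrrrr.......
.......rrr..rrrrrrrrrrrr......
...........rrrrrrrrrrrrrr.....
............rrrrrrr...rrr.....
............rrr.rrr...rrr.....
............rrr..rrr..rrr.....
...........rrrr...rrr.rrr.....
............rrr...rrrrrrr.....
............rrrr...rrrrrr.....
............rrrr...rrrr.......
.............rrr....rrr.......
..............rr....r.........
..............rrrr..rr........
..............rrrr..r.........
..............rrr.............
..............................
..............................
................rr............
..............................
..............................
..............................
..................r...........
..............rrrrrr..........
.............rrrrrrr..........
.............rrrrrrr..........
.............rrrrrrr..........
............rrrrrrrr..........
............rrrrrrrr..........
sssssssssssssssssssssssssss.sss....s.....ss..s
[... 1913 characters left out ...]
ssssssssssssssss
.......s.s......sssssssssssssssssssssssssss...bbsssssssssssssssssssssssssss
....s..b.s...sss...ssssssssssssssssssssss...bbsssssssssssssssssssssssssssss
ssssss..sss..ss..s.....sssssssssssssss...ssbsssssssssssssssssssssssssssssss
sssssssssssss.s.s.ss................s.....sssssssssssssssssssssssssssssssss
sssssssssssssss.s......ss.sssssssss....ssssssssssssssssssssssssssssssssssss
sssssss..sssssssss.....s.......s....ss.ssssssssssssssssssssssssssssssssssss
ssssssssssssssssssssss..s....ss..sssss.ssssssssssssssssssssssssssssssssssss
.ssssssssssssssssssssssssssssssssssss.sssssssssssssssssssssssssssssssssssss
s.sssssss.ssssssssssssssssssssssss.ss.sssssssssssssssssssssssssssssssssssss
```

```bash
python3 -c "
from workcell import bot
print(bot.job_done())"
```

```text
the job is handed in; nothing more can be done
None
```

The yellow and red spatulas hang on their own pegs, and the lever is snapped down with the keeper bar closed over the handles. The job was handed in at about 26 s. The last check was numeric: the lever pad's position was checked in both views, but the keeper bar and red spatula only from the top, because the arm blocked the side view.

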